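# Find the heavy side of a tumbler drum and hold it down

### The arm

A 6-joint arm with a two-finger parallel gripper is mounted at the origin on the work surface. World frame = base frame: x ahead of the robot, y to its left, z up, the work surface at z = 0. Lengths are in m, angles in rad, forces in N, time in s.
With the tool pointing down it reaches from about 0.275 to 0.725 m from the base axis. Payload 15.9 kg.
Tool frame: the origin (TCP) lies on the centre line of the jaws, within the pads' length; the fingertips stand 25 mm ahead of it and the grasp point (between the pads) lies 6 mm ahead of it; z points along the fingers, y is the direction in which the jaws open and shut (so a half turn about z gives the same grasp; the last joint's range is limited). The gripper opens to 85 mm and grips with 20 to 120 N. Pads are 22 mm wide; open, the fingers measure 114 mm over their backs; the gripper's body (76 mm by 85 mm) begins 54 mm behind the grasp point. The pads swing forward as they close: fully open they stand 13 mm farther back than shut.
Start: joints at [-1.172, 0.213, -0.034, 1.323, 0, 1.571], TCP at [0.194, -0.461, 0.256] pointing down, gripper open.
Joint ranges: [-2.98, 2.98], [-0.74, 1.72], [-1.14, 1.35], [-2.1, 2.04], [-1.57, 1.44], [-3.14, 3.14]. Speed limits (rad/s): [1.89, 1.89, 2.39, 2.57, 3.14, 3.14].

### API

Orientations are given as a unit quaternion [w, x, y, z].
In Python, from workcell import observe, snapshot, camera_info, job_done gives the robot as it stands.
- The arm moves only by the shell command python3 -m jog 'ROWS' [FORCE]. ROWS is JSON, a list of rows, each a list of 3 entries, a list of its own where there are three numbers: the shift along the tool's x, y, z in m, then the turn about the tool's z in rad, then the closure, from 0 (fully open) to 1 (shut). A call has 1 to 5 rows; each row shifts and turns the pose as measured when the row begins, along the tool's axes as they then stand; what a row does not reach is not made up. A row lasts 1/8 s, in which the tool goes at most 62.5 mm and 10.7 degrees, less where a joint would pass 70% of its speed; a pose out of reach is approached as far as the arm can. A call is refused whole if a number of a shift passes 0.0625 or a number of a turn 0.188, either way. A call with a gripper value outside its range is refused whole. The fingers move at their own pace and stop on an object; FORCE is the grip in N (left out, the last holds). Time passes only in rows, so rows that do not move let the fingers close. It gives the time, the measured TCP pose, the force and the opening at its end, in the units of the state.
- observe(): the state, without advancing time (a new reading comes with each control period).
- snapshot(name): name is "scene" or "side" or "wrist"; returns the picture (384x512x3 uint8, red, green, blue); there is no depth.
- camera_info(name): a dict with "fx", "fy", "cx", "cy" (pixels), "distortion" ([k1, k2, p1, p2, k3] as OpenCV has them; the pictures are not rectified), "xyz" and "orientation" of the camera in the world. Camera axes: x right, y up, looking along -z (the intrinsics and any distortion apply to the point x, -y, -z); pixel columns grow to the right and rows downward; lengths in m; the calibration is good to about 2 mm. A picture is of the moment at which its call begins: read the wrist's pose just before it. camera_info takes no time and is no camera call; for the wrist camera it gives the pose at the moment of the call.
- job_done(): hands the job in, once; it reports no verdict.
The state is a dict: "t": time; "q": joint angles; "qd": joint speeds; "joint_efforts": joint torques, N m; "ee_pos": TCP position; "orientation": TCP orientation; "wrist_force": force on the tool from outside, world axes, zero at the start; "moment": the same for the moment, N m; "finger_gap": finger opening in m.
Only numpy, scipy, OpenCV 4.12 (cv2) and the standard library are available. Lean on these libraries where they do the work, as an engineer would, in place of code of your own. Each camera call takes 0.05 s, during which the arm holds its last target. There are 200 camera calls.

### The job

A sealed bottle is clipped somewhere inside the closed drum of the bench tumbler. Press the yellow brake paddle down until it latches and let go of it; then turn the drum round by its black crank handle, feeling where it is heavy, and bring the heavy side straight down so that the drum can be opened safely. Finish while still gripping the crank handle and holding the drum still there, brake still latched off; leave the other things on the table alone.

Things in the scene. Friction and masses are not known exactly. Their poses are not given: they have to be found in the camera images.
- tumbler: Bench tumbler, fixed: blue base and post carrying a white drum (170 mm diameter, 100 mm long) on a level axle. Origin: on the table under the drum's middle. y: along the axle, out of the drum's crank face (the post is at -y); x: level, towards the yellow brake paddle; z up. Drum top 260 mm above the table, underside 90 mm.
- axle (a point): Centre of the drum's crank face, on the axle: 175 mm above the table, 50 mm along the tumbler's +y from its origin. Axes as the tumbler's; it does not turn. Nothing but the crank handle stands out of the face by more than 8 mm.
- drum: The white drum; origin on the axle at the drum's middle. y along the axle, z from the axle towards the crank handle. It turns without stops. Brake off, turning it quickly meets a steady drag of 5 to 6 N at the handle, plus up to 5 N while the heavy side is lifted or less by as much while it comes down. Held at rest for 2 or 3 s the drag fades and only the heavy side's pull is left.
- crank_grip (a point): Middle of the black crank handle, a sleeve 22 mm in diameter and 66 mm long standing out of the drum's face parallel to the axle, 60 mm from the axle; this point is 65 mm out from the face. The sleeve spins freely on its pin: a grip from above can keep its direction all round. The point turns with the drum; y along the axle. Let go with the brake off, the drum only creeps towards heavy side down, at most about 1.5 degrees a second.
- brake (a joint): Brake lever (rad). 0: up, rubber shoe pressed on the drum from below (stops the creep, adds about 5 N of rub at the handle). Grows as the paddle goes down. Sprung: flies back up unless pressed past about 0.12, where a detent pulls it on down and holds it at about 0.155, shoe clear of the drum. Hard stop 0.19. Pressing takes up to about 10 N.
- brake_pad (a point): Centre of the top of the yellow brake paddle (44 x 64 x 12 mm) at the lever's end, level with the drum's middle, 160 mm along the tumbler's +x from the axle. 76 mm above the table with the brake on; about 42 mm lower when latched. The lever runs under the drum to its pivot, 270 mm away.
- load_sag (a joint): For judging only: play (m) of the hidden load in its clip, 0.0000245 with the heavy side straight down, times the cosine of the angle away from that; far below the reading's noise, no help in finding it. The load (0.54 to 0.66 kg, 45 mm off the axle) is fixed in the drum at an unknown place round it, unseen, unrelated to the crank.
- amber_bottle: Bystander, to be left alone: amber bottle, 60 mm wide, 130 mm tall. Origin at the centre of its underside.
- white_jar: Bystander, to be left alone: white jar with a red cap, 72 mm wide, 95 mm tall. Origin at the centre of its underside.
- cream_jar: Bystander, to be left alone: cream jar with a white cap, 56 mm wide, 70 mm tall. Origin at the centre of its underside.
- carton: Bystander, to be left alone: white and blue carton, 70 x 70 x 120 mm tall. Origin at the centre of its underside.
- tape_roll: Bystander, to be left alone: empty cardboard tape core lying flat, 90 mm wide, 24 mm high. Origin at the centre of its underside.
- spanner: Bystander, to be left alone: steel spanner lying flat. Origin at the centre of its underside.

How it is judged:
On the way, in this order (a step that is already met when the one before it is completed fails the run):
1. the brake lever is latched down by its detent, with nothing pressing on it (value of joint brake above 0.135 rad and contact force between each of the fingers, the arm and brake below 0.1 N), for 0.2 s.
2. the crank handle is gripped and the drum is turning under the hand (value of joint brake above 0.135 rad and contact force between the fingers and crank above 1 N and angular speed of drum above 0.15 rad/s), for 0.1 s.
At the end, for the whole second after the job is handed in: The drum's heavy side points straight down within 17 degrees (0.3 rad) and the drum is still (under 0.05 rad/s), the fingers grip the crank handle (over 1 N), the brake lever is latched down (over 0.135 rad) with nothing pressing on it, and no bystander has moved 30 mm (all of step 1 and value of joint load_sag above 2.343e-05 m and contact force between the fingers and crank above 1 N and angular speed of drum below 0.05 rad/s and distance of each of amber_bottle, white_jar, cream_jar, carton, tape_roll, spanner from where it was at the start of the episode below 0.03 m); the arm keeps its last pose, push and grip.
It fails at once if a bystander is knocked out of its place (30 mm) (distance of any of amber_bottle, white_jar, cream_jar, carton, tape_roll, spanner from where it was at the start of the episode above 0.03 m).
It also fails if it takes over 72 s, if anything falls off the work surface, if the arm or the gripper's body presses on something with over 40 N, if the wrist force passes 120 N, or if a joint passes its speed limit or range.

## Working session

There is one attempt and no reset: what is moved stays moved. The work goes in short steps, Python scripts to look and compute and a shell command to move; the robot and the scene stay as the last step left them, time stands still between calls to the robot, and variables do not carry over. Pictures are saved under pics/ and viewed, about 8 in all and at most 12, crops included, and the job is handed in when it is done.

```bash
mkdir -p pics
python3 - <<'E'
from workcell import *
import cv2,numpy as np
a=snapshot("scene");b=snapshot("side")
cv2.imwrite("pics/a.png",cv2.cvtColor(a,4));cv2.imwrite("pics/b.png",cv2.cvtColor(b,4))
for n in("scene","side"):print(camera_info(n))
print(observe())
E
```

```text
{'fx': 450.767785573841, 'fy': 450.767785573841, 'cx': 262.4294139494621, 'cy': 191.10610904835423, 'distortion': array([-0.11241063,  0.        ,  0.        ,  0.        ,  0.        ]), 'xyz': array([ 0.9675391 , -0.58723643,  1.14520885]), 'orientation': array([0.90364962, 0.28648948, 0.09177697, 0.30482475])}
{'fx': 489.2167606074559, 'fy': 489.2167606074559, 'cx': 257.601570602912, 'cy': 191.66271255506382, 'distortion': array([0.01804151, 0.        , 0.        , 0.        , 0.        ]), 'xyz': array([ 0.20223599, -1.06898944,  1.40972707]), 'orientation': array([ 0.92428447,  0.34640351, -0.0518233 , -0.15171415])}
{'t': 0.1, 'q': array([-1.17195094e+00,  2.13318104e-01, -3.49820232e-02,  1.32348536e+00,
       -7.02295553e-06,  1.57083863e+00]), 'qd': array([-0.00081365,  0.00030195,  0.00126558,  0.0008262 ,  0.00130139,
       -0.00116799]), 'joint_efforts': array([ 2.88596484e-04, -6.87245893e+01,  4.87805700e+01,  1.21654567e-02,
        1.25217426e-05, -1.40295310e-05]), 'ee_pos': array([ 0.19406977, -0.46050509,  0.25586574]), 'orientation': array([-4.84079476e-04,  9.80185177e-01,  1.98082746e-01, -1.01430006e-04]), 'wrist_force': array([-0.52809505, -0.26216107, -0.17563599]), 'moment': array([-0.0434217 ,  0.02153295,  0.00038378]), 'finger_gap': 0.08536953443537532}
```

View pics/a.png

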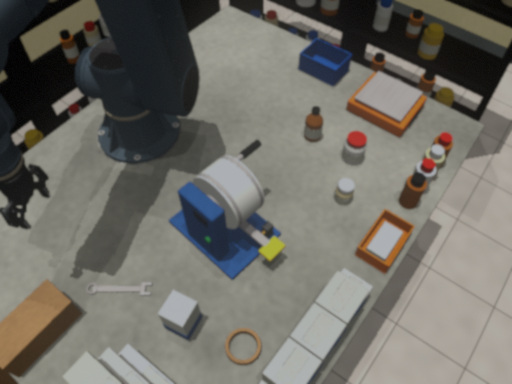

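View pics/b.png

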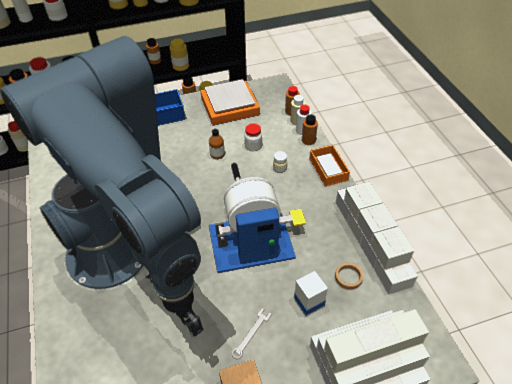

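Scene: the paddle is at about (271,247) and the handle runs (240,157) to (258,145). Side: the paddle is at about (297,217) and the handle runs from (235,165) to (238,180). I'll zoom in for accurate pixels.

```bash
python3 - <<'E'
import cv2,numpy as np
a=cv2.imread("pics/a.png")[130:280,160:300];b=cv2.imread("pics/b.png")[150:280,200:310]
f=lambda i,s:cv2.resize(i,None,fx=s,fy=s,interpolation=cv2.INTER_CUBIC)
A=f(a,3.5)[:525];B=f(b,2.8)
o=np.zeros((525,800,3),np.uint8);o[:A.shape[0],:A.shape[1]]=A;o[:B.shape[0],490:490+B.shape[1]]=B
cv2.imwrite("pics/c.png",o)
E
cat > h.py <<'E'
import cv2,numpy as np
from scipy.spatial.transform import Rotation as R
from workcell import *
def cam(n):
    c=camera_info(n);Rw=R.from_quat(np.roll(c['orientation'],-1)).as_matrix()@np.diag([1,-1,-1])
    return Rw,c['xyz'],np.array([[c['fx'],0,c['cx']],[0,c['fy'],c['cy']],[0,0,1.]]),c['distortion']
def proj(C,P):
    Rw,t,K,d=C
    return cv2.projectPoints(np.atleast_2d(P).astype(float),cv2.Rodrigues(Rw.T)[0],-Rw.T@t,K,d)[0].reshape(-1,2)
def onz(C,uv,z):
    Rw,t,K,d=C
    p=cv2.undistortPoints(np.array([[uv]],float),K,d).ravel();r=Rw@np.r_[p,1]
    return t+r*(z-t[2])/r[2]
def tum(x,y,yaw,P): return R.from_euler('z',yaw).apply(np.atleast_2d(P))+[x,y,0]
E
```

```text
(no output)
```

View pics/c.png

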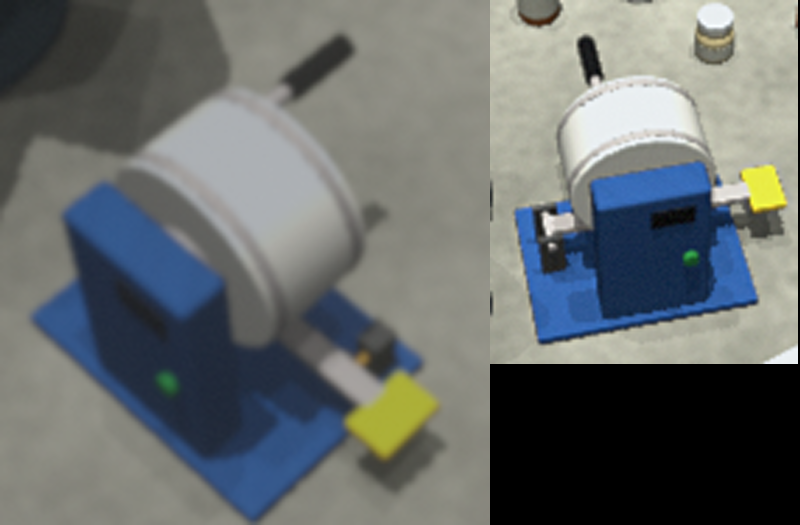

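Run:
```python
from h import *
from scipy.optimize import least_squares
cs=[cam("scene"),cam("side")]
px=np.array([[393,411],[343,46],[289,88],]) /3.5+[160,130]
qx=(np.array([[764,188],[586,42],[596,79]])-[490,0])/2.8+[200,150]
def mod(p):
    x,y,w,th=p
    h=[[.06*np.sin(th),.05+d,.175+.06*np.cos(th)] for d in(.098,.032)]
    return tum(x,y,w,[[.16,0,.076]]+h)
def f(p):
    P=mod(p);return np.r_[(proj(cs[0],P)-px).ravel(),(proj(cs[1],P)-qx).ravel()]
b=onz(cs[0],px[0],.076);print(b,onz(cs[1],qx[0],.076))
best=min((least_squares(f,[b[0],b[1],w,t],loss='soft_l1') for w in np.arange(-3,3,1) for t in np.arange(-3,3,1)),key=lambda r:r.cost)
print(best.x,best.cost,best.fun.round(1));print(mod(best.x))
x,y,w,th=best.x
print('axle',tum(x,y,w,[[0,.05,.175]]),'grip',tum(x,y,w,[[.06*np.sin(th),.115,.175+.06*np.cos(th)]]))
print('c jar,bottle,white',onz(cs[0],(345,190),.05),onz(cs[0],(314,130),.06),onz(cs[0],(355,150),.05))
o=observe();print(R.from_quat(np.roll(o['orientation'],-1)).as_matrix().round(3))
```

```text
[ 0.65458463 -0.11462357  0.076     ] [ 0.65192241 -0.12064957  0.076     ]
[ 0.49522864 -0.09848577 -0.10946235 -0.53075164] 2.3578146216891387 [-0.4  0.3  0.7 -0.6 -1.2  1.1  0.1 -1.2 -0.1 -0.8 -0.1  0.1]
[[ 0.65427103 -0.11596479  0.076     ]
 [ 0.4812076   0.05194628  0.22674561]
 [ 0.4739975  -0.01365871  0.22674561]]
axle [[ 0.50069083 -0.04878503  0.175     ]] grip [[0.47760255 0.01914378 0.22674561]]
c jar,bottle,white [0.7056115  0.18371804 0.05      ] [0.50294899 0.32139355 0.06      ] [0.65018126 0.33825976 0.05      ]
[[ 0.922  0.388 -0.   ]
 [ 0.388 -0.922  0.001]
 [-0.    -0.001 -1.   ]]
```

```bash
cat >> h.py <<'E'
TX,TY,TW=0.4952,-0.0985,-0.1095
def st():
    o=observe();Ri=R.from_euler('z',-TW)
    p=Ri.apply(o['ee_pos']-[TX,TY,0]);f=Ri.apply(o['wrist_force'])
    M=Ri.as_matrix()@R.from_quat(np.roll(o['orientation'],-1)).as_matrix()
    print('t %.2f tcp(tumbler)'%o['t'],p.round(4),'F',f.round(1),'tooly yaw %.3f'%np.arctan2(M[1,1],M[0,1]),'tilt %.3f'%(M[2,2]+1),'gap %.4f'%o['finger_gap'],'q',o['q'].round(2))
    return p,f
if __name__=='__main__': st()
E
python3 -m jog '[[[0,0,-0.016],-0.177,1],[[0,0,-0.016],-0.177,1],[[0,0,-0.016],-0.177,1],[[0,0,-0.016],-0.177,1],[[0,0,-0.016],-0.177,1]]' 
python3 -m jog '[[[0,0,-0.016],-0.177,1],[[0,0,0],0,1]]' >/dev/null; python3 h.py
```

```text
t: 0.72
ee_pos: [0.1936, -0.4594, 0.3356]
orientation: [-0.003, 0.793, 0.609, 0.001]
wrist_force: [0.3, -0.2, -0.5]
finger_gap: -0.0001
t 0.97 tcp(tumbler) [-0.2602 -0.3919  0.3524] F [-0.7 -0.4 -0. ] tooly yaw 0.032 tilt 0.000 gap 0.0002 q [-1.17  0.22  0.22  1.57  0.    0.48]
```

```bash
python3 -m jog '[[[0.05,0.053,0],0.032,1],[[0.05,0.053,0],0,1],[[0.05,0.053,0],0,1],[[0.05,0.053,0],0,1],[[0.05,0.053,0],0,1]]'; python3 h.py
```

```text
t: 1.6
ee_pos: [0.4456, -0.2715, 0.3483]
orientation: [-0.005, 0.757, 0.654, 0.001]
wrist_force: [-0.9, -1.5, -0.5]
finger_gap: 0.0001
t 1.60 tcp(tumbler) [-0.0304 -0.1773  0.3483] F [-0.7 -1.5 -0.5] tooly yaw -0.036 tilt 0.000 gap 0.0001 q [-0.55  0.28  0.28  1.58  0.    1.17]
```

```bash
python3 -m jog '[[[0.044,0.05,0],-0.03,1],[[0.044,0.05,0],0,1],[[0.044,0.05,0],0,1],[[0.044,0.05,0],0,1],[[0,0,0],0,1]]' >/dev/null; python3 h.py
```

```text
t 2.23 tcp(tumbler) [ 0.1578 -0.0156  0.3411] F [-0.1 -0.1 -0.2] tooly yaw -0.026 tilt 0.000 gap 0.0001 q [-0.2   0.66  0.86  1.79  0.01  1.5 ]
```

Correct and descend to just above the paddle (tip 0.076 → TCP 0.101).

```bash
python3 -m jog '[[[0.016,0.007,0.045],-0.026,1],[[0,0,0.05],0,1],[[0,0,0.05],0,1],[[0,0,0.04],0,1],[[0,0,0.0],0,1]]' >/dev/null; python3 h.py
python3 - <<'E'
from h import *
cv2.imwrite("pics/d.png",cv2.cvtColor(np.hstack([snapshot("scene")[100:300,140:340],snapshot("side")[100:300,150:350]]).repeat(2,0).repeat(2,1),4))
E
```

```text
t 2.85 tcp(tumbler) [0.1594 0.0006 0.1475] F [-0.  -0.2  0.9] tooly yaw -0.021 tilt 0.000 gap 0.0000 q [-0.18  0.61  0.28  1.26  0.01  1.52]
```

View pics/d.png

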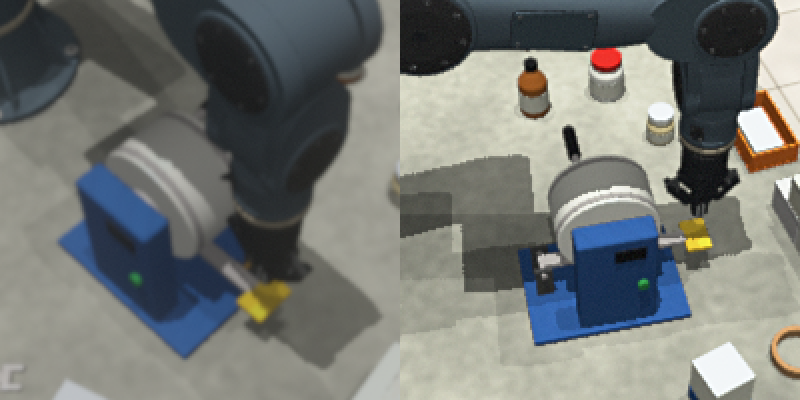

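The closed fingers stand over the paddle (right view: tips at about (700,208), paddle at (697,235)), and the wrist clears the drum. Pressing now.

```bash
python3 -m jog '[[[0,0.008,0.02],-0.02,1],[[0,0,0.02],0,1],[[0,0,0.012],0,1],[[0,0,0.012],0,1]]'|grep -v orient;python3 h.py
python3 -m jog '[[[0,0,0.012],0,1],[[0,0,0.012],0,1],[[0,0,0.01],0,1]]'|grep -v orient; python3 h.py
```

```text
t: 3.45
ee_pos: [0.668, -0.1174, 0.0905]
wrist_force: [-3.3, 0.2, 4.7]
finger_gap: -0.0003
t 3.45 tcp(tumbler) [1.738e-01 1.000e-04 9.050e-02] F [-3.3 -0.2  4.7] tooly yaw -0.000 tilt 0.000 gap -0.0003 q [-0.18  0.65  0.21  1.13  0.01  1.5 ]
t: 3.82
ee_pos: [0.6684, -0.1174, 0.0563]
wrist_force: [-2.8, 2.4, 5.2]
finger_gap: 0.0005
t 3.83 tcp(tumbler) [1.742e-01 1.000e-04 5.630e-02] F [-3.   2.1  5.2] tooly yaw -0.000 tilt 0.000 gap 0.0005 q [-0.18  0.68  0.16  1.05  0.01  1.5 ]
```

```bash
python3 -m jog '[[[0,0,0.004],0,1],[[0,0,0.003],0,1]]'|grep -v orient
python3 -m jog '[[[0,0,-0.03],0,1],[[0,0,-0.06],0,1],[[0,0,-0.06],0,0.4],[[0,0,-0.06],0,0.4],[[0,0,-0.05],0,0.4]]' >/dev/null; python3 h.py
python3 - <<'E'
from h import *
cv2.imwrite("pics/e.png",cv2.cvtColor(np.hstack([snapshot("scene")[100:300,140:340],snapshot("side")[100:300,150:350]]).repeat(2,0).repeat(2,1),4))
E
```

```text
t: 4.08
ee_pos: [0.6684, -0.1174, 0.0489]
wrist_force: [-1.5, 0.6, 4.9]
finger_gap: -0.0
t 4.70 tcp(tumbler) [ 0.1727 -0.0015  0.312 ] F [ 1.  -0.4  1.3] tooly yaw -0.000 tilt 0.000 gap 0.0511 q [-0.18  0.66  0.78  1.7   0.01  1.5 ]
```

View pics/e.png

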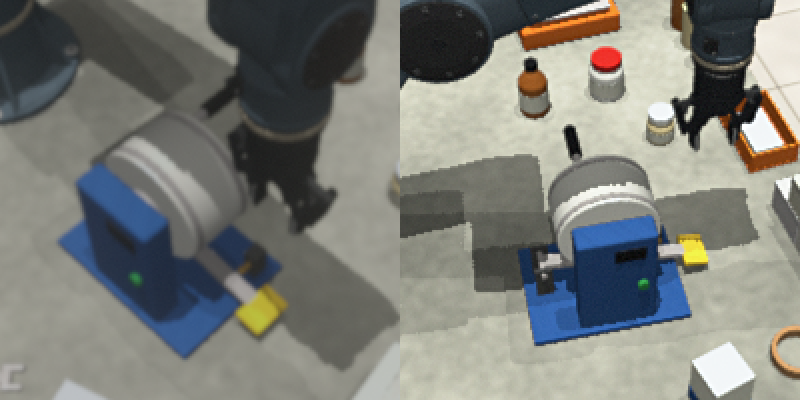

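Paddle is down and stays down (side-view crop (693,250), was (697,235)), with the hand clear: latched. Moving over the handle.

```bash
python3 -m jog '[[[0.04,-0.03,-0.01],0,0.3],[[0.04,-0.05,0],0,0.3],[[0.035,-0.06,0],0,0.3],[[0.003,-0.06,0],0,0.3],[[0,0,0],0,0.3]]' >/dev/null; python3 h.py
```

```text
t 5.42 tcp(tumbler) [-0.0245  0.1155  0.3212] F [-0.4  0.5  0.8] tooly yaw -0.000 tilt 0.000 gap 0.0599 q [0.03 0.18 0.08 1.47 0.01 1.72]
```

```bash
python3 -m jog '[[[0,-0.006,0.04],0,0.3],[[0,0,0.035],0,0.3],[[0,0,0.01],0,0.3],[[0,0,0],0,0.3]]' >/dev/null; python3 h.py
python3 - <<'E'
from h import *
w=snapshot("wrist");print(camera_info("wrist")['xyz'])
cv2.imwrite("pics/f.png",cv2.cvtColor(np.hstack([snapshot("scene")[50:250,140:340].repeat(2,0).repeat(2,1),w[:,56:456].repeat(1,0)[:400] if 0 else cv2.copyMakeBorder(w,0,16,0,0,0)[:,56:456]]),4))
E
```

```text
t 5.92 tcp(tumbler) [-0.0283  0.1164  0.2348] F [ 0.6 -0.1 -0.1] tooly yaw -0.000 tilt 0.000 gap 0.0596 q [ 0.04  0.17 -0.14  1.25  0.01  1.72]
[0.48738409 0.10058965 0.35380772]
```

View pics/f.png

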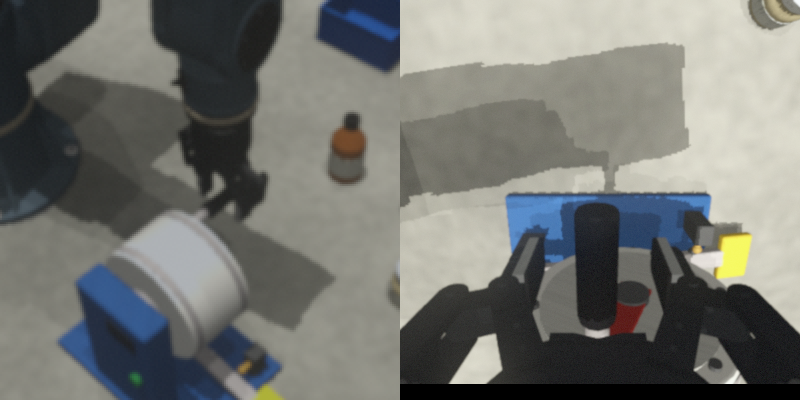

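Handle lies centred between the jaws (wrist view, about (597,265)) with the drum face clear. Zeroing the force sensor in free air, then gripping.

```bash
cat >> h.py <<'E'
def avg(n):
    Ri=R.from_euler('z',-TW);F=[]
    for i in range(n):
        snapshot("wrist");F.append(Ri.apply(observe()['wrist_force']))
    F=np.array(F);k=n//2
    o=observe();p=Ri.apply(o['ee_pos']-[TX,TY,0]);th=np.arctan2(p[0],p[2]-.006-.175)
    t=np.array([np.cos(th),0,-np.sin(th)]); m=F[k:].mean(0)
    print('t %.2f'%o['t'],'tcp',p.round(4),'theta %.3f r %.4f'%(th,np.hypot(p[0],p[2]-.181)),'Fmean first',F[:k].mean(0).round(2),'last',m.round(2),'sd',F[k:].std(0).round(2),'Ftan %.2f Frad %.2f'%(m@t,m@[np.sin(th),0,np.cos(th)]),'gap %.4f'%o['finger_gap'])
E
python3 -c "
from h import *
avg(16)"
python3 -m jog '[[[0,-0.001,0],0,1],[[0,0,0],0,1],[[0,0,0],0,1],[[0,0,0],0,1]]' 50 >/dev/null
python3 -m jog '[[[0,0,0],0,1],[[0,0,0],0,1],[[0,0,0],0,1],[[0,0,0],0,1]]' 50 >/dev/null;  python3 -m jog '[[[0,0,0],0,1],[[0,0,0],0,1],[[0,0,0],0,1],[[0,0,0],0,1]]' 50 >/dev/null
python3 -c "
from h import *
avg(26)"
```

```text
t 6.83 tcp [-0.0286  0.1164  0.2348] theta -0.489 r 0.0609 Fmean first [-0.21  0.11 -0.2 ] last [-0.14  0.16 -0.33] sd [0.49 0.42 0.36] Ftan -0.28 Frad -0.23 gap 0.0595
t 9.62 tcp [-0.0282  0.1164  0.2352] theta -0.480 r 0.0611 Fmean first [ 4.93 -0.12 -1.  ] last [ 5.14  0.17 -1.01] sd [0.61 0.45 0.39] Ftan 4.09 Frad -3.27 gap 0.0199
```

Tangential pull is about +4.4 N (bias-corrected), close to the maximum, so the heavy side is about at +x. It should need roughly +90°. Turning the drum in that direction.

```bash
cat >> h.py <<'E'
def plan(target,n):
    o=observe();p=R.from_euler('z',-TW).apply(o['ee_pos']-[TX,TY,0]);th=np.arctan2(p[0],p[2]-.181)
    a=np.linspace(th,target,n+1);P=.06*np.c_[np.sin(a),np.cos(a)];P[0]=[p[0],p[2]-.181]
    d=np.diff(P,axis=0)*1000;print('th %.3f'%th,'y dev %.4f'%(p[1]-.1164),'mm (tool y,z):',np.c_[d[:,0],-d[:,1]].round(1).tolist())
E
python3 -m jog '[[[0,0.009,-0.004],0,1],[[0,0.009,-0.002],0,1],[[0,0.009,-0.001],0,1],[[0,0.009,0.001],0,1],[[0,0.009,0.002],0,1]]' 50|grep -v orient; python3 h.py; python3 -c "
from h import *
plan(1.09,5);plan(1.09,8)"
```

```text
t: 10.25
ee_pos: [0.5251, 0.0152, 0.2381]
wrist_force: [-4.0, -0.4, -7.2]
finger_gap: 0.0205
t 10.25 tcp(tumbler) [0.0173 0.1163 0.2381] F [-3.9 -0.8 -7.2] tooly yaw -0.000 tilt 0.000 gap 0.0205 q [ 0.02  0.26 -0.01  1.29  0.01  1.71]
th 0.294 y dev -0.0001 mm (tool y,z): [[9.0, 3.2], [8.2, 4.8], [7.3, 6.1], [6.3, 7.2], [5.1, 8.1]]
th 0.294 y dev -0.0001 mm (tool y,z): [[5.7, 1.7], [5.4, 2.6], [5.1, 3.1], [4.8, 3.6], [4.4, 4.0], [4.0, 4.4], [3.5, 4.8], [3.0, 5.1]]
```

```bash
python3 -m jog '[[[0,0.009,0.003],0,1],[[0,0.008,0.005],0,1],[[0,0.0075,0.006],0,1],[[0,0.0065,0.007],0,1],[[0,0.0055,0.008],0,1]]' 50|grep -v orient; python3 h.py
python3 -m jog '[[[0,0,0],0,1],[[0,0,0],0,1],[[0,0,0],0,1],[[0,0,0],0,1],[[0,0,0],0,1]]' >/dev/null
python3 -m jog '[[[0,0,0],0,1],[[0,0,0],0,1],[[0,0,0],0,1],[[0,0,0],0,1],[[0,0,0],0,1]]' >/dev/null
python3 -c "
from h import *
avg(36);plan(2.0,5)"
```

```text
t: 10.88
ee_pos: [0.5607, 0.0112, 0.206]
wrist_force: [-12.8, 1.2, 0.1]
finger_gap: 0.0203
t 10.88 tcp(tumbler) [0.0531 0.1162 0.206 ] F [-12.9  -0.2   0.1] tooly yaw -0.000 tilt 0.000 gap 0.0203 q [0.02 0.35 0.03 1.25 0.01 1.7 ]
t 13.93 tcp [0.053  0.1163 0.2054] theta 1.139 r 0.0584 Fmean first [-5.35  0.71 -3.38] last [-5.39  0.87 -3.31] sd [0.38 0.52 0.42] Ftan 0.76 Frad -6.28 gap 0.0205
th 1.139 y dev -0.0001 mm (tool y,z): [[5.0, 9.0], [1.8, 10.2], [0.0, 10.3], [-1.8, 10.2], [-3.5, 9.7]]
```

```bash
python3 -m jog '[[[0,0.003,0.008],0,1],[[0,0.001,0.009],0,1],[[0,0,0.009],0,1],[[0,-0.0015,0.009],0,1],[[0,-0.003,0.009],0,1]]' 50|grep -v orient; python3 h.py
python3 -m jog '[[[0,0,0],0,1],[[0,0,0],0,1],[[0,0,0],0,1],[[0,0,0],0,1],[[0,0,0],0,1]]' >/dev/null
python3 -m jog '[[[0,0,0],0,1],[[0,0,0],0,1],[[0,0,0],0,1],[[0,0,0],0,1],[[0,0,0],0,1]]' >/dev/null
python3 -c "
from h import *
avg(36);plan(1.25,4)"
```

```text
t: 14.55
ee_pos: [0.5634, 0.0111, 0.1649]
wrist_force: [-1.6, 0.7, 8.8]
finger_gap: 0.0206
t 14.55 tcp(tumbler) [0.0558 0.1164 0.1649] F [-1.7  0.6  8.8] tooly yaw -0.001 tilt 0.000 gap 0.0206 q [ 0.02  0.37 -0.05  1.14  0.01  1.7 ]
t 17.60 tcp [0.0564 0.1163 0.1666] theta 1.820 r 0.0582 Fmean first [-5.66 -0.1   2.55] last [-5.8  -0.22  3.34] sd [0.34 0.61 0.64] Ftan -1.81 Frad -6.44 gap 0.0205
th 1.820 y dev -0.0001 mm (tool y,z): [[3.2, -8.0], [0.3, -8.5], [-0.9, -8.5], [-2.1, -8.3]]
```

Readings: +0.6 N at 1.139 rad and −2.1 N at 1.82 rad, so the balance is at about 1.29 rad. Going there.

```bash
python3 -m jog '[[[0,0.001,-0.008],0,1],[[0,0.0005,-0.008],0,1],[[0,-0.0005,-0.008],0,1],[[0,-0.001,-0.006],0,1],[[0,0,0],0,1]]' 50|grep -v orient; python3 h.py
python3 -m jog '[[[0,0,0],0,1],[[0,0,0],0,1],[[0,0,0],0,1],[[0,0,0],0,1],[[0,0,0],0,1]]' >/dev/null
python3 -m jog '[[[0,0,0],0,1],[[0,0,0],0,1],[[0,0,0],0,1],[[0,0,0],0,1],[[0,0,0],0,1]]' >/dev/null
python3 -c "
from h import *
avg(30);plan(1.29,2)"
```

```text
t: 18.23
ee_pos: [0.563, 0.011, 0.1985]
wrist_force: [-5.5, 1.8, -2.0]
finger_gap: 0.0208
t 18.23 tcp(tumbler) [0.0555 0.1163 0.1985] F [-5.6  1.2 -2. ] tooly yaw -0.001 tilt 0.000 gap 0.0208 q [0.02 0.35 0.01 1.22 0.01 1.7 ]
t 20.98 tcp [0.0552 0.1163 0.1996] theta 1.246 r 0.0582 Fmean first [-5.15  1.18 -2.21] last [-5.53  1.13 -2.1 ] sd [0.5  0.6  0.53] Ftan 0.23 Frad -5.91 gap 0.0204
th 1.246 y dev -0.0001 mm (tool y,z): [[2.1, 0.7], [0.4, 1.3]]
```

Run:
```python
from h import *
cv2.imwrite("pics/g.png",cv2.cvtColor(np.hstack([snapshot("scene")[100:360,90:350],snapshot("side")[90:350,180:440]]).repeat(2,0).repeat(2,1)[:,:,:][::1,::1],4)[::1][:, :]) if 0 else cv2.imwrite("pics/g.png",cv2.resize(cv2.cvtColor(np.hstack([snapshot("scene")[100:360,90:390],snapshot("side")[90:350,150:400]]),4),(795,376)))
st()
```

```text
t 21.07 tcp(tumbler) [0.0552 0.1163 0.1995] F [-5.7  1.2 -1.7] tooly yaw -0.000 tilt 0.000 gap 0.0206 q [0.02 0.35 0.01 1.22 0.01 1.7 ]
```

View pics/g.png

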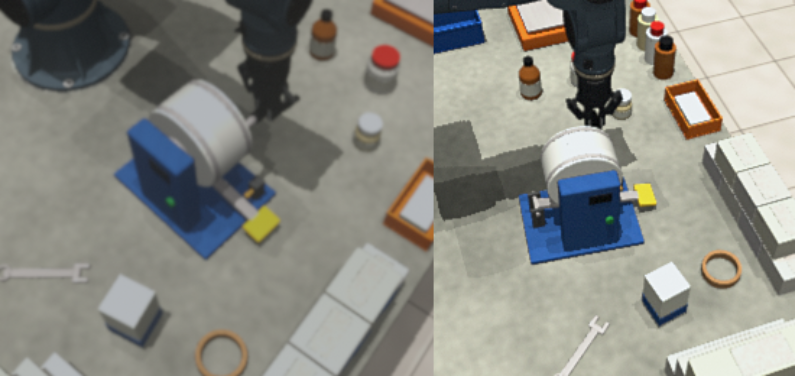

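Brake paddle is still down (scene view (262,222)), the bystanders are in place, and the handle is in the jaws. Handing in.

```bash
python3 -c "
from workcell import *
print(job_done())"
```

```text
the job is handed in; nothing more can be done
None
```

I latched the brake off, gripped the crank handle and turned the drum about 100° to bring the heavy side straight down. I handed in at about t = 21 s of the 72 s, holding the drum still there. `job_done` gives no verdict.

- **Finding the heavy side:** with the drum held still, I read its pull along the handle's circle, less the sensor's free-air offset. Angles are the crank's, measured from straight up towards the paddle.

| Crank angle (rad) | Pull (N) |
|---|---|
| -0.48 | +4.4 |
| 1.14 | +0.6 |
| 1.82 | -2.1 |
| 1.25 (final hold) | about 0.0 |

- **Disagreement:** the three readings nearest balance put straight down at 1.25 to 1.33 rad. The final hold may therefore be up to about 0.08 rad off, well inside the 0.3 rad allowed. A steady inward pull of about 6 N, from a small error in where I took the axle to be, adds a little to that.
- **Last checks:** the last picture shows the paddle still down with nothing on it and the bystanders apparently where they were. The jaws were closed on the handle (finger opening 20.6 mm), and the hand was not moving.

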